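# Pin the board carrier to the test jig

### The arm

A 6-joint arm with a two-finger parallel gripper is mounted at the origin on the work surface. World frame = base frame: x ahead of the robot, y to its left, z up, the work surface at z = 0. Lengths are in m, angles in rad, forces in N, time in s.
With the tool pointing down it reaches from about 0.375 to 0.9 m from the base axis. Payload 3.1 kg.
Tool frame: the origin (TCP) lies on the centre line of the jaws, within the pads' length; the fingertips stand 11 mm ahead of it and the grasp point (between the pads) lies 8 mm behind it (robot.tips_ahead is the distance from the TCP to the fingertips, in m); z points along the fingers, y is the line along which they close (so a half turn about z gives the same grasp; the last joint's range is limited). The gripper opens to 85 mm and grips with 20 to 120 N. Pads are 22 mm wide; open, the fingers measure 114 mm over their backs; the gripper's body (76 mm by 85 mm) begins 54 mm behind the grasp point. The pads swing forward as they close: fully open they stand 13 mm farther back than shut.
Start: joints at [-1.44, 0.527, 1.433, -0, 1.181, -0.178], TCP at [0.19, -0.595, 0.242] pointing down, gripper open.
Joint ranges: [-3.08, 3.08], [-0.75, 2.2], [0.22, 2.44], [-1.43, 4.57], [0, 2.65], [-2.85, 2.85]. Speed limits (rad/s): [2.79, 2.79, 3.14, 3.14, 3.14, 3.14].

### API

Orientations are given as [roll, pitch, yaw] about the fixed x, y, z axes, in that order (R = Rz(yaw) Ry(pitch) Rx(roll)).
In Python, from plant import robot gives the robot as it stands. The module is installed in compiled form; this text tells all that it offers.
- The arm moves only by the tool servo_tool, never from a script. Its argument "targets" is a list of rows, each an object with "offset": the shift along the tool's x, y, z scaled (see below), a list of three; "spin": the turn about the tool's z scaled (see below). A call has 1 to 5 rows; each row shifts and turns the commanded pose from where the row before left it, along the tool's axes as they then stand; what a row does not reach is not made up. The controller multiplies each number of a shift by 0.05 m and each number of a turn by 8 degrees. A row lasts 1/8 s, in which the tool goes at most 62.5 mm and 10.7 degrees, less where a joint would pass 70% of its speed; a pose out of reach is approached as far as the arm can. A call with a number of a shift or a turn outside -1 to 1 is refused whole. A call with a gripper value outside its range is refused whole. "grip" is the finger opening in mm, from 0 to 85.4, set as the call begins (left out, the last holds). The fingers move at their own pace and stop on an object; "squeeze" is the grip in N (left out, the last holds). Time passes only in rows, so rows that do not move let the fingers close. It gives the time, the measured TCP pose, the force, the opening and the grip force at its end, in the units of the state.
- robot.state(): the state, without advancing time (a new reading comes with each control period).
- robot.grab_frame(name): name is "scene" or "top" or "wrist"; returns (picture, depth): 400x640x3 uint8, red, green, blue; 400x640 float32, m along the optical axis (not along the pixel's ray), 0 where there is no reading.
- robot.get_calibration(name): a dict with "K" (3x3 intrinsics, pixels), "camera_from_world" (4x4, takes a point from world to camera coordinates); the wrist camera has in their place "hand_eye" (4x4, takes a point from camera to tool coordinates, whose origin is the TCP and whose axes are the flange's). Camera axes: x right, y down, z forward; pixel columns grow to the right and rows downward; lengths in m; the calibration is good to about 2 mm. A picture is of the moment at which its call begins: read the wrist's pose just before it. get_calibration takes no time and is no camera call.
- robot.sign_off(): hands the job in; it is judged then, once.
The state is a dict: "clock": time; "joint_positions": joint angles; "joint_velocities": joint speeds; "tau": joint torques, N m; "eef_pos": TCP position; "orientation": TCP orientation; "force": force on the tool from outside, world axes, zero at the start; "moment": the same for the moment, N m; "opening": finger opening in m; "grasp_force": force on a finger pad.
Only numpy, scipy, OpenCV 4.12 (cv2) and the standard library are available. Lean on these libraries where they do the work, as an engineer would, in place of code of your own. Each camera call takes 0.05 s, during which the arm holds its last target. There are 200 camera calls.

### The job

Take the red-headed steel pin from its blue stand, feel for the hole in the board carrier lying loose on the black test jig, draw the carrier into line with the hole in the jig base beneath, and push the pin past its spring catch until its collar lies flat on the carrier, then let go. Press gently, as with one finger: never force the pin while the holes are out of line, and leave the other things on the bench where they are.

Things in the scene. Friction and masses are not known exactly. Their poses are not given: they have to be found in the camera images.
- pin_head (a point): centre of the red square head of the steel locating pin: head 16 x 16 mm, 41 mm tall along the pin's z, x and y axes square to its flats. At the start the pin stands upright in the blue stand with its collar on the stand's top; lift it 36 mm to clear the stand
- pin_shoulder (a point): point on the pin's axis at the underside of its collar: 25.5 mm below the head's centre, 34 mm above the nose. Same axes as the head
- jig_seat (a point): where pin_shoulder must end: on the axis of the base's hole, at the height of the carrier's top face, 38 mm above the bench; axes as the jig's, z up. The carrier is an aluminium plate 150 x 100 x 8 mm with a green circuit board, lying on the base, with one 12 mm hole for the pin. It neither turns nor lifts; it slides 9 mm each way to its stops
- jig: fixed black test jig, base 190 x 140 x 30 mm, origin at the centre of its underside; hole 50 mm from the centre along its own -x, with orange ticks on the rim pointing at it. Corner stops reach 44 mm above the bench; the board's parts, over 28 mm from the hole along +x, 46 mm. A spring catch in the base bears on the pin over the last 12 mm of the push, resisting with up to 10 N
- stand: the fixed blue pin stand, 90 x 60 x 45 mm, origin at the centre of its underside, its single 13 mm hole in the middle
- pin: the whole pin, about 70 g, origin at its nose, z up along it. From the nose up: round shank 10 mm across and 34 mm long (its first 3 mm taper out from 7 mm across), round collar 24 mm across and 5 mm thick, red head. The force between the pin and the jig (with carrier and catch) must stay below 40 N at all times
- multimeter: orange handheld meter lying on the bench, 190 x 90 x 42 mm, origin at the centre of its underside; leave alone
- phone: black phone lying on the bench, 140 x 70 x 9 mm; leave alone
- screwdriver: screwdriver lying on the bench; leave alone
- parts_cup: clear plastic cup 70 mm across and 45 mm high; leave alone
- jig_mouth (a point): mouth of the base's upright through hole (12 mm wide, 30 mm deep), under the carrier, 8 mm below jig_seat. The carrier's position is not measured: its hole starts up to 7 mm off this one along each of the jig's x and y. It takes about 2 N along each axis to slide it, by a pin standing in its hole. Hole mouths have 1.5 mm chamfers
Things that resemble listed ones, but are neither listed nor needed, are in the scene too. Leave any purple or turquoise look-alike of the pin alone.

How it is judged:
By the outcome, as a careful person would: the job done as asked, in the order asked, and still so for the second after the job is handed in, with the robot touching nothing.
It also fails if it takes over 72 s, if anything falls off the work surface, if the arm or the gripper's body presses on something with over 40 N, if the wrist force passes 120 N, or if a joint passes its speed limit or range.

## Working session

There is one attempt and no reset: what is moved stays moved. The work goes in short steps, Python scripts to look and compute and a tool call to move; the robot and the scene stay as the last step left them, time stands still between calls to the robot, and variables do not carry over. Pictures are saved under pics/ and viewed, at most 10 in all, crops included, and the job is handed in when it is done.

Besides the shell and the picture viewer there is one more tool, called after ">>>" in YAML: its name, and indented under it one key for each argument. servo_tool: Moves the arm, as the interface text tells. Its arguments: {"type":"object","properties":{"targets":{"type":"array","items":{"type":"object","properties":{"offset":{"type":"array","items":{"type":"number","minimum":-1,"maximum":1}},"spin":{"type":"number","minimum":-1,"maximum":1}}}},"grip":{"type":"number"},"squeeze":{"type":"number"}},"required":["targets"]}

```bash
mkdir -p pics
cat > h.py <<'E'
import numpy as np, cv2
from plant import robot
def grab(n):
    s=robot.state(); p,d=robot.grab_frame(n); return s,p,d
def save(p,f): cv2.imwrite('pics/'+f,p[:,:,::-1])
from scipy.spatial.transform import Rotation as R
def cam(n,s=None):
    c=robot.get_calibration(n); K=np.array(c['K'])
    if n=='wrist':
        T=np.eye(4);T[:3,:3]=R.from_euler('xyz',s['orientation']).as_matrix();T[:3,3]=s['eef_pos']
        return K,T@np.array(c['hand_eye'])
    return K,np.linalg.inv(np.array(c['camera_from_world']))
def ray(K,W,u,v,z):
    d=W[:3,:3]@np.linalg.solve(K,[u,v,1]);o=W[:3,3];return o+d*(z-o[2])/d[2]
def deproj(K,W,u,v,dep): return W[:3,:3]@(np.linalg.solve(K,[u,v,1])*dep)+W[:3,3]
E
python3 - <<'E'
from h import *
for n in ['scene','top']:
    s,p,d=grab(n);save(p,n+'1.png');np.savez(n+'1.npz',p=p,d=d)
    K,W=cam(n);print(n,K.round(1).tolist(),W.round(3).tolist())
print(s)
E
```

```text
scene [[405.3, 0.0, 318.2], [0.0, 405.3, 196.2], [0.0, 0.0, 1.0]] [[-0.716, 0.522, -0.464, 1.102], [0.698, 0.539, -0.471, 0.498], [0.004, -0.661, -0.75, 0.896], [0.0, 0.0, 0.0, 1.0]]
top [[498.4, 0.0, 324.6], [0.0, 498.4, 196.5], [0.0, 0.0, 1.0]] [[0.024, -0.996, 0.084, 0.494], [-1.0, -0.022, 0.022, -0.014], [-0.02, -0.085, -0.996, 1.426], [0.0, 0.0, 0.0, 1.0]]
{'clock': 0.05, 'joint_positions': array([-1.44049824e+00,  5.28436658e-01,  1.43390076e+00,  2.19241824e-05,
        1.18141805e+00, -1.78467320e-01]), 'joint_velocities': array([-0.00160784, -0.00097915, -0.00111066, -0.00074414,  0.00117576,
       -0.00029818]), 'tau': array([ 3.97138829e-04, -4.43689835e+01, -1.78779960e+01, -1.90781911e-04,
        3.80306548e-03, -4.58865543e-06]), 'eef_pos': array([ 0.18988806, -0.59472633,  0.24135223]), 'orientation': array([-3.13946779e+00, -4.03889264e-04,  3.08756637e-01]), 'force': array([ 0.63477778, -0.1258516 , -1.19204719]), 'moment': array([-0.00396342, -0.0377899 ,  0.01472985]), 'grasp_force': 0.0, 'opening': 0.08525813608475111}
```

View pics/top1.png

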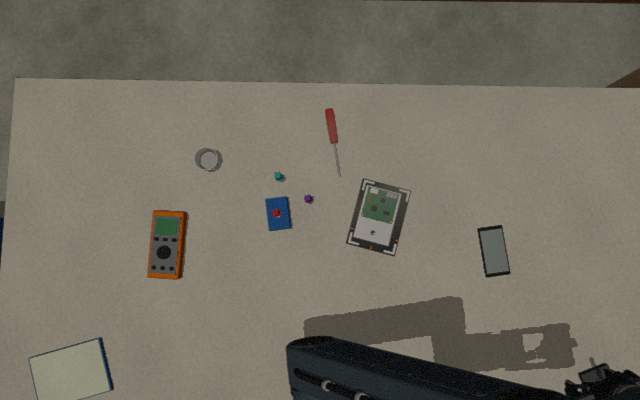

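View pics/scene1.png

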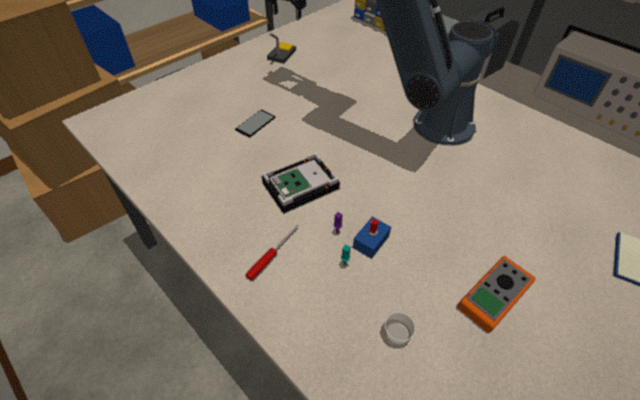

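Top view: the candidates are the red head in the blue stand (277,213), the purple look-alike (308,198), the turquoise one (279,176) and the red screwdriver handle (331,125). Only the first is red and stands in the blue stand. The jig is at (379,217) with the carrier hole at about (373,232). I'll confirm with a crop and measure.

Run:
```python
from h import *
t=np.load('top1.npz');p=t['p'];K,W=cam('top')
c=p[160:270,240:430];save(cv2.resize(c,None,fx=4,fy=4,interpolation=cv2.INTER_CUBIC),'crop1.png')
hsv=cv2.cvtColor(p,cv2.COLOR_RGB2HSV)
def mask(m,box):
    k=np.zeros_like(m);x0,y0,x1,y1=box;k[y0:y1,x0:x1]=m[y0:y1,x0:x1];return k.astype(np.uint8)
h,s,v=[hsv[...,i].astype(int) for i in range(3)]
red=mask(((h<8)|(h>172))&(s>150)&(v>60),(255,190,300,240))
blue=mask(((h>100)&(h<125)&(s>130)),(255,185,300,240))
jig=mask((v<70),(335,170,420,262))
for n,m,z in [('red',red,.0935),('blue',blue|red,.045),('jig',jig,.03)]:
    cs,_=cv2.findContours(m,cv2.RETR_EXTERNAL,cv2.CHAIN_APPROX_NONE);q=max(cs,key=cv2.contourArea)
    r=cv2.minAreaRect(q);pts=np.array([ray(K,W,a,b,z) for a,b in cv2.boxPoints(r)])
    e=pts-np.roll(pts,1,0);print(n,r,pts.mean(0).round(4),pts.round(3)[:,:2].tolist(),np.hypot(*e[:,:2].T).round(3),np.degrees(np.arctan2(e[:,1],e[:,0])).round(1))
```

```text
red ((276.0, 212.0), (6.0, 6.0), 90.0) [0.5617 0.1446 0.0935] [[0.57, 0.153], [0.57, 0.137], [0.554, 0.136], [0.553, 0.152]] [0.016 0.016 0.016 0.016] [   1.9  -88.7 -178.2   91.3]
blue ((277.9000244140625, 213.20004272460938), (31.380788803100586, 21.582040786743164), 82.87498474121094) [0.5611 0.145  0.045 ] [[0.6, 0.182], [0.609, 0.122], [0.522, 0.109], [0.514, 0.168]] [0.087 0.06  0.087 0.06 ] [   9.   -81.6 -171.2   98.4]
jig ((379.6470947265625, 219.41177368164062), (45.111629486083984, 63.54433822631836), 14.03624439239502) [ 0.5512 -0.1387  0.03  ] [[0.478, -0.058], [0.652, -0.097], [0.624, -0.22], [0.451, -0.179]] [0.125 0.178 0.126 0.178] [  77.4  -13.  -102.9  166.6]
```

View pics/crop1.png

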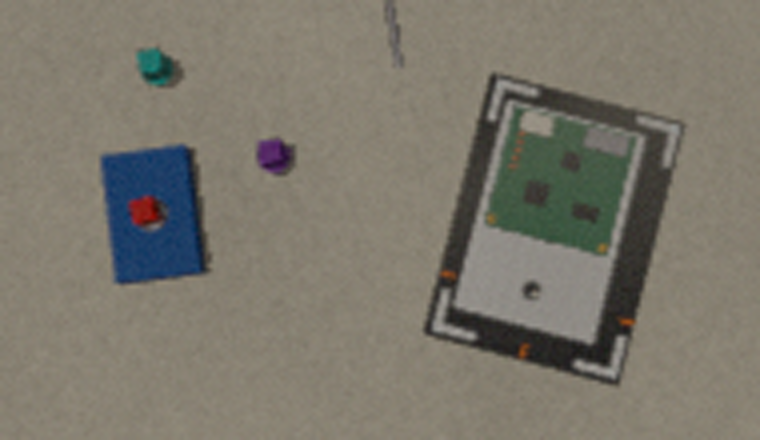

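Crop: the red square head sits in the blue stand and is the pin to take. The purple and turquoise look-alikes stand free. The orange ticks put the jig's hole on its robot-side end, so jig yaw is about -13°. Stand is about 87x60 mm and the head 16 mm, both as described. Next I work out the approach.

```bash
cat >> h.py <<'E'
def go(x,y,z,yaw=None):
    s=robot.state();M=R.from_euler('xyz',s['orientation']).as_matrix()
    d=M.T@(np.array([x,y,z])-s['eef_pos'])/.05
    print('t',round(s['clock'],2),'pos',s['eef_pos'].round(4),'rpy',s['orientation'].round(4),'units',d.round(3),'spin',None if yaw is None else round(-np.degrees((yaw-s['orientation'][2]+np.pi/2)%np.pi-np.pi/2)/8,3))
E
python3 - <<'E'
from h import *
c=robot.get_calibration('wrist');print(np.round(c['hand_eye'],3).tolist(),np.round(c['K'],0).tolist(),robot.tips_ahead)
go(.45,-.14,.30,0);go(.50,.14,.30,0)
E
```

```text
[[0.0, -0.958, -0.287, 0.073], [1.0, 0.0, -0.001, -0.0], [0.001, -0.287, 0.958, -0.131], [0.0, 0.0, 0.0, 1.0]] [[285.0, 0.0, 316.0], [0.0, 285.0, 204.0], [0.0, 0.0, 1.0]] 0.011
t 0.1 pos [ 0.1899 -0.5948  0.2414] rpy [-3.1396e+00 -4.0000e-04  3.0880e-01] units [ 7.72  -7.087 -1.154] spin 2.211
t 0.1 pos [ 0.1899 -0.5948  0.2414] rpy [-3.1396e+00 -4.0000e-04  3.0880e-01] units [ 10.375 -12.118  -1.143] spin 2.211
```

>>> servo_tool:
  targets:
    - {"offset": [0.7,-0.56,0]}
    - {"offset": [0.8,-0.64,0]}
    - {"offset": [0.8,-0.64,0]}
    - {"offset": [0.8,-0.64,0]}
    - {"offset": [0.8,-0.64,0]}

```text
schema error: expected keys offset, spin
```

>>> servo_tool:
  targets:
    - {"offset": [0.8,-0.64,0]}
    - {"offset": [0.8,-0.64,0]}
    - {"offset": [0.8,-0.64,0]}
    - {"offset": [0.8,-0.64,0.2]}
    - {"offset": [0.8,-0.64,0.2]}

```text
schema error: expected keys offset, spin
```

>>> servo_tool:
  targets:
    - {"offset": [0.8,-0.64,0]}
    - {"offset": [0,0,0]}
    - {"offset": [0,0,0]}

```text
schema error: expected keys offset, spin
```

Run:
```python
from h import *
s,p,d=grab('wrist');save(p,'wj.png');np.savez('wj.npz',p=p,d=d);import pickle;pickle.dump(s,open('wj.pkl','wb'))
go(.561,.145,.22,0)
```

```text
t 0.15 pos [ 0.1899 -0.5949  0.2416] rpy [-3.1399e+00 -3.0000e-04  3.0880e-01] units [ 11.568 -11.841   0.454] spin 2.212
```

View pics/wj.png

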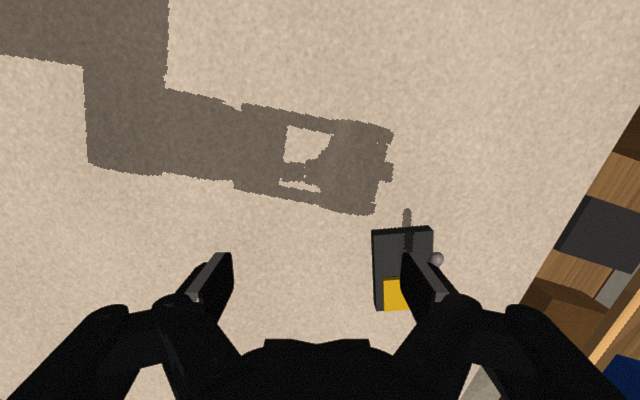

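The call was refused because every row needs a spin, so the picture shows only the start area. Repeating with spin included.

>>> servo_tool:
  targets:
    - {"offset": [0.7,-0.56,0],"spin": 0}
    - {"offset": [0.8,-0.64,0],"spin": 0}
    - {"offset": [0.8,-0.64,0],"spin": 0}
    - {"offset": [0.8,-0.64,0],"spin": 0}
    - {"offset": [0.8,-0.64,0],"spin": 0}

```text
clock: 0.78
eef_pos: [0.329, -0.386, 0.2422]
orientation: [-3.141, -0.0, 0.308]
force: [0.3, -0.1, -0.0]
opening: 0.0853
grasp_force: 0.0
```

>>> servo_tool:
  targets:
    - {"offset": [0.8,-0.64,0],"spin": 0}
    - {"offset": [0.8,-0.64,0],"spin": 0}
    - {"offset": [0.8,-0.64,0],"spin": 0}
    - {"offset": [0.8,-0.64,0.2],"spin": 0}
    - {"offset": [0.8,-0.64,0.2],"spin": 0}

```text
clock: 1.4
eef_pos: [0.4711, -0.1729, 0.2222]
orientation: [3.141, -0.0, 0.309]
force: [0.1, -0.0, -0.0]
opening: 0.0855
grasp_force: 0.0
```

>>> servo_tool:
  targets:
    - {"offset": [0.8,-0.64,0],"spin": 0}
    - {"offset": [0,0,0],"spin": 0}
    - {"offset": [0,0,0],"spin": 0}

```text
clock: 1.78
eef_pos: [0.4983, -0.1317, 0.2221]
orientation: [-3.142, 0.001, 0.31]
force: [0.2, -0.3, 0.3]
opening: 0.0853
grasp_force: 0.0
```

Run:
```python
from h import *
s,p,d=grab('wrist');save(p,'wj2.png');np.savez('wj.npz',p=p,d=d);import pickle;pickle.dump(s,open('wj.pkl','wb'))
go(.561,.145,.22,0)
```

```text
t 1.82 pos [ 0.4982 -0.1323  0.2222] rpy [3.1416e+00 6.0000e-04 3.0830e-01] units [ 2.88  -4.903  0.043] spin 2.208
```

View pics/wj2.png

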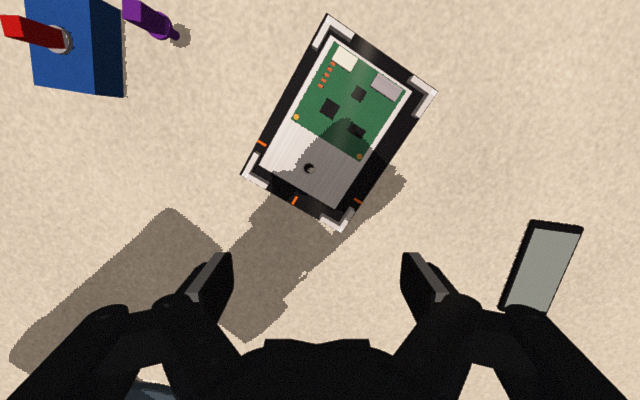

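Wrist view: the jig's carrier hole is at (309,168), and the orange ticks are at (262,143), (358,201) and (295,200). The stand is at upper left, with the red pin head leaning out at (35,32). Measuring the jig from the ticks.

```bash
cat > jig.py <<'E'
from h import *
def ticks(p,K,W,box):
    hsv=cv2.cvtColor(p,cv2.COLOR_RGB2HSV).astype(int);h,s,v=[hsv[...,i] for i in range(3)]
    x0,y0,x1,y1=box;m=np.zeros(h.shape,np.uint8);m[y0:y1,x0:x1]=((h<18)&(s>170)&(v>90))[y0:y1,x0:x1]
    n,l,st,c=cv2.connectedComponentsWithStats(m)
    return [(st[i,4],c[i].round(1),ray(K,W,*c[i],.03)) for i in range(1,n) if st[i,4]>5]
def hole(p,K,W,box):
    x0,y0,x1,y1=box;g=cv2.cvtColor(p,cv2.COLOR_RGB2GRAY)[y0:y1,x0:x1]
    n,l,st,c=cv2.connectedComponentsWithStats((g<60).astype(np.uint8))
    return [(st[i],c[i]+[x0,y0],ray(K,W,*(c[i]+[x0,y0]),.038).round(4)) for i in range(1,n) if st[i,4]>5]
E
python3 - <<'E'
from jig import *
import pickle
p=np.load('wj.npz')['p'];s=pickle.load(open('wj.pkl','rb'));K,W=cam('wrist',s)
for t in ticks(p,K,W,(235,120,400,240)):print(t[0],t[1],t[2].round(4))
for t in hole(p,K,W,(298,157,321,179)):print(t)
E
```

```text
35 [261.6 142.9] [ 0.5236 -0.059   0.03  ]
18 [358.8 156.1] [ 0.543  -0.1673  0.03  ]
33 [294.2 199.9] [ 0.4713 -0.1123  0.03  ]
21 [357.6 200.5] [ 0.4934 -0.184   0.03  ]
(array([ 6,  6, 10, 10, 55], dtype=int32), array([307.58181818, 166.89090909]), array([ 0.5149, -0.1156,  0.038 ]))
```

>>> servo_tool:
  targets:
    - {"offset": [0.58,-0.98,0],"spin": 0}
    - {"offset": [0.58,-0.98,0],"spin": 0}
    - {"offset": [0.58,-0.98,0],"spin": 0}
    - {"offset": [0.58,-0.98,0],"spin": 0}
    - {"offset": [0.58,-0.98,0],"spin": 0}

```text
clock: 2.45
eef_pos: [0.5629, 0.1455, 0.2225]
orientation: [3.141, -0.0, 0.306]
force: [0.5, -1.0, -1.6]
opening: 0.0854
grasp_force: 0.0
```

>>> servo_tool:
  targets:
    - {"offset": [0,0,0],"spin": 0}
    - {"offset": [0,0,0],"spin": 0}

```text
clock: 2.7
eef_pos: [0.5621, 0.1443, 0.2221]
orientation: [3.141, 0.001, 0.308]
force: [0.2, -0.6, -0.1]
opening: 0.0854
grasp_force: 0.0
```

Run:
```python
from h import *
s,p,d=grab('wrist');save(p,'ws.png');np.savez('ws.npz',p=p,d=d);import pickle;pickle.dump(s,open('ws.pkl','wb'))
go(.561,.145,.22,0)
```

```text
t 2.75 pos [0.5621 0.1439 0.2222] rpy [3.1413e+00 1.0000e-03 3.0660e-01] units [-0.014 -0.028  0.043] spin 2.196
```

View pics/ws.png

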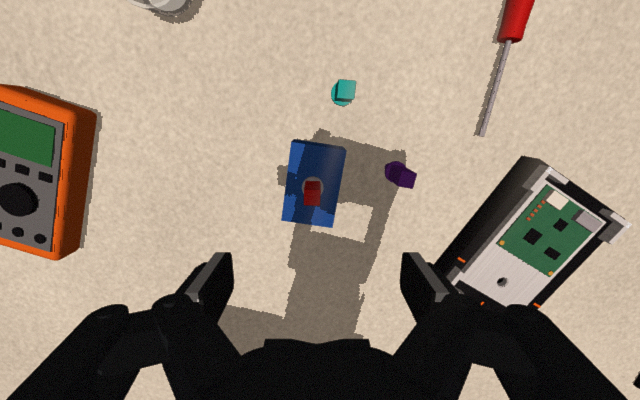

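Wrist view over the stand: the red head is at (313,192) in the stand (315,185). Purple is at (401,175) and turquoise at (344,92). Measuring the head's top face.

Run:
```python
from h import *
import pickle
f=np.load('ws.npz');p=f['p'];d=f['d'];s=pickle.load(open('ws.pkl','rb'));K,W=cam('wrist',s)
hsv=cv2.cvtColor(p,cv2.COLOR_RGB2HSV).astype(int);h,S,v=[hsv[...,i] for i in range(3)]
box=(slice(165,220),slice(290,335))
red=(((h<10)|(h>170))&(S>140))
vv,uu=np.nonzero(red[box]);vv+=165;uu+=290
P=np.array([deproj(K,W,a,b,d[b,a]) for a,b in zip(uu,vv)])
print(len(P),np.percentile(P[:,2],[5,50,90,99]).round(4))
top=P[:,2]>.086
m=np.zeros(h.shape,np.uint8);m[vv[top],uu[top]]=1
q=max(cv2.findContours(m,cv2.RETR_EXTERNAL,cv2.CHAIN_APPROX_NONE)[0],key=cv2.contourArea)
g=np.array([ray(K,W,a,b,.091)[:2]*1000 for a,b in q[:,0]],np.float32)
r=cv2.minAreaRect(g);print('top face',r,'n',top.sum(), 'med bright',np.median(v[vv[top],uu[top]]),np.median(v[vv[~top],uu[~top]]))
print(np.median(P[top],0))
# stand rect
bl=((h>100)&(h<125)&(S>120)).astype(np.uint8);bl[:120]=0;bl[240:]=0;bl[:,:260]=0;bl[:,370:]=0
vb,ub=np.nonzero(bl);Q=np.array([deproj(K,W,a,b,d[b,a]) for a,b in zip(ub,vb)]);Q=Q[abs(Q[:,2]-.045)<.006]
r=cv2.minAreaRect((Q[:,:2]*1000).astype(np.float32));print('stand',r)
for n,lo,hi in [('turq',80,98),('purple',125,150)]:
    k=((h>lo)&(h<hi)&(S>80));k[:60]=0;k[240:]=0;k[:,:320]=0;k[:,430:]=0
    b,a=np.nonzero(k);T=np.array([deproj(K,W,x,y,d[y,x]) for x,y in zip(a,b)]);print(n,len(T),np.median(T,0).round(3),T[:,2].max().round(3))
save(cv2.resize(p[150:235,270:360],None,fx=6,fy=6,interpolation=cv2.INTER_CUBIC),'wsc.png')
```

```text
381 [0.0583 0.0905 0.0916 0.0927]
top face ((561.4120483398438, 149.29940795898438), (16.846725463867188, 14.453031539916992), 16.908241271972656) n 266 med bright 101.0 75.0
[0.56147511 0.1494271  0.09083002]
stand ((560.7156982421875, 149.19107055664062), (89.90476989746094, 58.97132873535156), 8.824904441833496)
turq 471 [0.661 0.151 0.079] 0.082
purple 568 [0.605 0.071 0.072] 0.354
```

View pics/wsc.png

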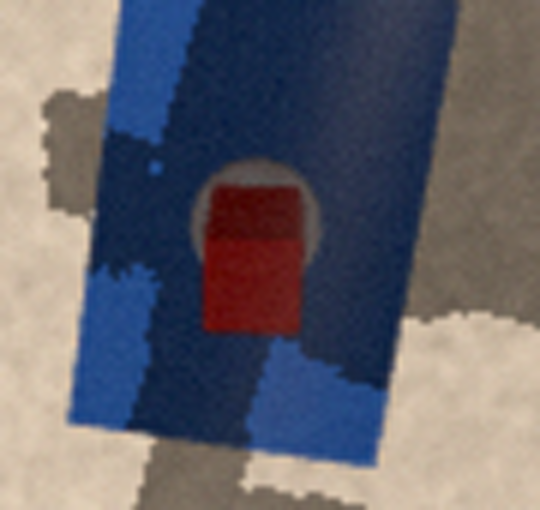

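Crop: the head's flats are square to the tool axes already, with head yaw about 17° and the tool at 17.6°. Head and stand centres agree at (0.561, 0.149), and the top is at 0.091 as expected. Descending to grasp.

>>> servo_tool:
  targets:
    - {"offset": [0.02,-0.11,0.3],"spin": 0}
    - {"offset": [0,0,0.6],"spin": 0}
    - {"offset": [0,0,0.6],"spin": 0}
    - {"offset": [0,0,0.6],"spin": 0}
    - {"offset": [0,0,0.5],"spin": 0}
  grip: 50
  squeeze: 40

```text
clock: 3.38
eef_pos: [0.5606, 0.1501, 0.0903]
orientation: [-3.141, 0.002, 0.307]
force: [0.1, -0.3, -0.5]
opening: 0.0499
grasp_force: 0.0
```

>>> servo_tool:
  targets:
    - {"offset": [0,0,0.27],"spin": 0}
    - {"offset": [0,0,0.2],"spin": 0}
    - {"offset": [0,0,0],"spin": 0}
    - {"offset": [0,0,0],"spin": 0}

```text
clock: 3.88
eef_pos: [0.5622, 0.1514, 0.0696]
orientation: [3.141, -0.002, 0.309]
force: [-0.7, -0.0, 0.8]
opening: 0.0499
grasp_force: 0.0
```

>>> servo_tool:
  targets:
    - {"offset": [0,0,0],"spin": 0}
    - {"offset": [0,0,0],"spin": 0}
    - {"offset": [0,0,0],"spin": 0}
    - {"offset": [0,0,0],"spin": 0}
    - {"offset": [0,0,0],"spin": 0}
  grip: 8

```text
clock: 4.5
eef_pos: [0.5622, 0.1511, 0.0695]
orientation: [3.141, -0.001, 0.309]
force: [-0.2, -2.6, 5.3]
opening: 0.0153
grasp_force: 41.2
```

>>> servo_tool:
  targets:
    - {"offset": [0,0,0],"spin": 0}
    - {"offset": [0,0,0],"spin": 0}
    - {"offset": [0,0,0],"spin": 0}

```text
clock: 4.88
eef_pos: [0.5622, 0.1511, 0.0695]
orientation: [3.141, -0.001, 0.309]
force: [0.4, -1.9, 5.9]
opening: 0.0155
grasp_force: 41.2
```

>>> servo_tool:
  targets:
    - {"offset": [0,0,0],"spin": 0}
    - {"offset": [0,0,-0.2],"spin": 0}
    - {"offset": [0,0,-0.3],"spin": 0}
    - {"offset": [0,0,-0.3],"spin": 0}
    - {"offset": [0,0,-0.4],"spin": 0}
  squeeze: 60

```text
clock: 5.5
eef_pos: [0.5604, 0.152, 0.1298]
orientation: [-3.14, 0.002, 0.308]
force: [-0.3, 0.4, -0.2]
opening: 0.0153
grasp_force: 59.0
```

>>> servo_tool:
  targets:
    - {"offset": [0,0,-0.4],"spin": 0}
    - {"offset": [0,0,0],"spin": 0}
    - {"offset": [0,0,0],"spin": 0}

```text
clock: 5.88
eef_pos: [0.5608, 0.1517, 0.1487]
orientation: [-3.141, 0.001, 0.309]
force: [-0.4, -0.0, -0.9]
opening: 0.0152
grasp_force: 59.0
```

Run:
```python
from h import *
import pickle
s,p,d=grab('wrist');save(p,'wg.png');np.savez('wg.npz',p=p,d=d);pickle.dump(s,open('wg.pkl','wb'));print(s['force'],s['opening'])
go(.5149,-.1156,.13)
K,W=cam('wrist',s);hsv=cv2.cvtColor(p,cv2.COLOR_RGB2HSV).astype(int);h,S,v=[hsv[...,i] for i in range(3)]
m=(((h<10)|(h>170))&(S>120)).astype(np.uint8)
n,l,st,c=cv2.connectedComponentsWithStats(m)
for i in range(1,n):
    if st[i,4]>60: 
        dd=np.median(d[l==i]);print(st[i],c[i].round(1),dd,deproj(K,W,*c[i],dd).round(4))
```

```text
[-0.41246781 -0.01589605 -0.91160335] 0.01515532256160721
t 5.92 pos [0.5606 0.1516 0.1483] rpy [-3.1408e+00  1.8000e-03  3.0890e-01] units [-2.495  4.813  0.366] spin None
[559   0  42  23 738] [578.4   9.7] 0.22509758 [0.7711 0.0018 0.0202]
[ 29 108  18  14  68] [ 37.4 114.2] 0.25687498 [0.5565 0.4151 0.0113]
[ 299  240   37   68 2235] [316.4 275.3] 0.12865831 [0.5652 0.1533 0.1663]
```

View pics/wg.png

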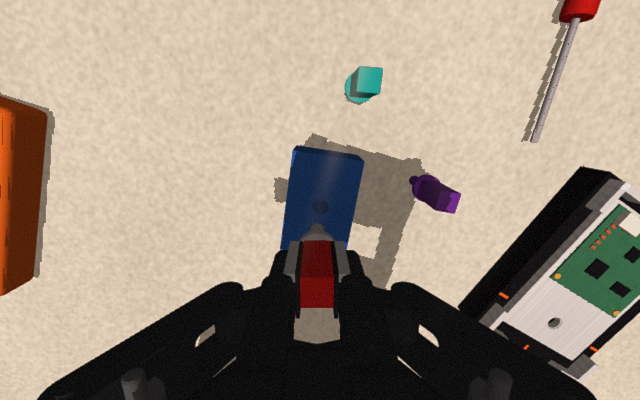

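The pin is held upright between the pads, with its head at (316,275) and the stand empty below. Carrying it over the carrier hole; nose = TCP z - 0.0585.

>>> servo_tool:
  targets:
    - {"offset": [-0.3,0.6,0],"spin": 0}
    - {"offset": [-0.45,0.86,0],"spin": 0}
    - {"offset": [-0.45,0.86,0],"spin": 0}
    - {"offset": [-0.45,0.86,0],"spin": 0}
    - {"offset": [-0.45,0.86,0],"spin": 0}

```text
clock: 6.55
eef_pos: [0.522, -0.0741, 0.1479]
orientation: [-3.14, 0.001, 0.309]
force: [1.1, -0.1, -1.2]
opening: 0.0153
grasp_force: 59.1
```

>>> servo_tool:
  targets:
    - {"offset": [-0.4,0.77,0],"spin": 0}
    - {"offset": [0,0,0.3],"spin": 0}
    - {"offset": [0,0,0.3],"spin": 0}
    - {"offset": [0,0,0],"spin": 0}
    - {"offset": [0,0,0],"spin": 0}

```text
clock: 7.18
eef_pos: [0.5156, -0.1145, 0.1184]
orientation: [-3.141, 0.001, 0.311]
force: [-0.9, 0.4, -0.1]
opening: 0.0151
grasp_force: 59.0
```

Run:
```python
from jig import *
import pickle
s,p,d=grab('wrist');save(p,'wh.png');np.savez('wh.npz',p=p,d=d);pickle.dump(s,open('wh.pkl','wb'));print(s['force'])
K,W=cam('wrist',s);go(.5149,-.1156,.1)
for t in ticks(p,K,W,(150,100,500,330)):print(t[0],t[1],t[2].round(4))
M=np.linalg.inv(W)
for q in [(.5149,-.1156,.038),(*s['eef_pos'][:2],s['eef_pos'][2]-.0585)]:
    c=M@np.r_[q,1];print((K@c[:3]/c[2])[:2])
```

```text
[-0.89296806  0.40917945 -0.12428411]
t 7.22 pos [ 0.5159 -0.1148  0.1188] rpy [-3.1415 -0.      0.3105] units [-0.023  0.01   0.376] spin None
7 [335.9 101.6] [ 0.6    -0.1018  0.03  ]
7 [303.4 148.9] [ 0.5603 -0.0893  0.03  ]
67 [252.8 181.7] [ 0.5237 -0.0588  0.03  ]
36 [391.4 201.7] [ 0.5418 -0.169   0.03  ]
1947 [316.3 276.2] [ 0.4588 -0.1322  0.03  ]
40 [386.  258.4] [ 0.4935 -0.1837  0.03  ]
[317.95772579 215.88486743]
[316.91564526 224.71629015]
```

View pics/wh.png

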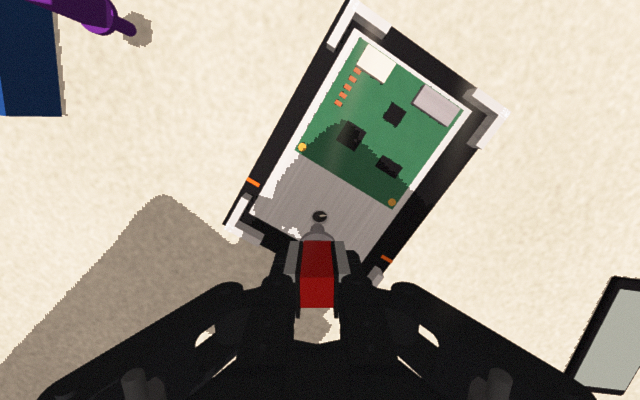

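Wrist view: the carrier hole is at (320,216), just ahead of the pin nose at (318,226) on the same line. The ticks repeat within 0.3 mm, so the base hole is at about (0.5086,-0.1212) and the carrier hole at about (0.515,-0.116). Descending gently.

>>> servo_tool:
  targets:
    - {"offset": [-0.013,0.017,0.2],"spin": 0}
    - {"offset": [0,0,0.16],"spin": 0}
    - {"offset": [0,0,0],"spin": 0}
    - {"offset": [0,0,0],"spin": 0}

```text
clock: 7.72
eef_pos: [0.5152, -0.1168, 0.1007]
orientation: [-3.141, 0.0, 0.309]
force: [0.5, -0.5, 0.2]
opening: 0.0153
grasp_force: 59.0
```

>>> servo_tool:
  targets:
    - {"offset": [0,0,0.03],"spin": 0}
    - {"offset": [0,0,0.03],"spin": 0}
    - {"offset": [0,0,0.02],"spin": 0}
    - {"offset": [0,0,0],"spin": 0}

```text
clock: 8.22
eef_pos: [0.5152, -0.1168, 0.0968]
orientation: [-3.142, 0.0, 0.309]
force: [0.6, -0.3, -0.2]
opening: 0.015
grasp_force: 59.0
```

Nose is at the carrier's top face. Continuing in 1 mm steps.

>>> servo_tool:
  targets:
    - {"offset": [0,0,0.02],"spin": 0}
    - {"offset": [0,0,0],"spin": 0}
    - {"offset": [0,0,0.02],"spin": 0}
    - {"offset": [0,0,0],"spin": 0}

```text
clock: 8.72
eef_pos: [0.5152, -0.1168, 0.0947]
orientation: [-3.142, 0.0, 0.309]
force: [0.3, 0.3, -0.1]
opening: 0.015
grasp_force: 59.0
```

>>> servo_tool:
  targets:
    - {"offset": [0,0,0.02],"spin": 0}
    - {"offset": [0,0,0],"spin": 0}
    - {"offset": [0,0,0.02],"spin": 0}
    - {"offset": [0,0,0],"spin": 0}

```text
clock: 9.22
eef_pos: [0.5152, -0.1167, 0.0927]
orientation: [-3.141, 0.0, 0.309]
force: [-0.4, 0.8, 0.2]
opening: 0.0151
grasp_force: 59.0
```

>>> servo_tool:
  targets:
    - {"offset": [0,0,0.02],"spin": 0}
    - {"offset": [0,0,0.02],"spin": 0}
    - {"offset": [0,0,0],"spin": 0}
    - {"offset": [0,0,0],"spin": 0}

```text
clock: 9.72
eef_pos: [0.5153, -0.1168, 0.0908]
orientation: [3.142, -0.0, 0.309]
force: [0.6, 0.6, -1.2]
opening: 0.015
grasp_force: 59.0
```

>>> servo_tool:
  targets:
    - {"offset": [-0.03,0.006,0],"spin": 0}
    - {"offset": [-0.03,0.006,0],"spin": 0}
    - {"offset": [0,0,0],"spin": 0}

```text
clock: 10.1
eef_pos: [0.5131, -0.1183, 0.0909]
orientation: [3.141, -0.001, 0.308]
force: [2.2, 2.1, -2.0]
opening: 0.0151
grasp_force: 59.0
```

>>> servo_tool:
  targets:
    - {"offset": [-0.03,0.008,0],"spin": 0}
    - {"offset": [-0.03,0.008,0],"spin": 0}
    - {"offset": [-0.023,0.004,0],"spin": 0}
    - {"offset": [0,0,0],"spin": 0}
    - {"offset": [0,0,0],"spin": 0}

```text
clock: 10.72
eef_pos: [0.5088, -0.1205, 0.0908]
orientation: [-3.142, 0.0, 0.309]
force: [2.1, 1.1, -0.2]
opening: 0.0153
grasp_force: 59.0
```

The carrier is being drawn along with about 2 N. Now I feel for the base hole.

>>> servo_tool:
  targets:
    - {"offset": [0,0,0.02],"spin": 0}
    - {"offset": [0,0,0],"spin": 0}
    - {"offset": [0,0,0.02],"spin": 0}
    - {"offset": [0,0,0],"spin": 0}

```text
clock: 11.22
eef_pos: [0.5088, -0.1204, 0.0887]
orientation: [-3.141, 0.0, 0.309]
force: [1.4, 1.2, 0.1]
opening: 0.0153
grasp_force: 59.1
```

>>> servo_tool:
  targets:
    - {"offset": [0,0,0.015],"spin": 0}
    - {"offset": [0,0,0],"spin": 0}
    - {"offset": [0,0,0],"spin": 0}

```text
clock: 11.6
eef_pos: [0.5088, -0.1204, 0.088]
orientation: [-3.141, 0.0, 0.309]
force: [1.9, 1.2, -0.4]
opening: 0.0151
grasp_force: 59.1
```

>>> servo_tool:
  targets:
    - {"offset": [0,0,0.015],"spin": 0}
    - {"offset": [0,0,0],"spin": 0}
    - {"offset": [0,0,0.015],"spin": 0}
    - {"offset": [0,0,0],"spin": 0}

```text
clock: 12.1
eef_pos: [0.5089, -0.1205, 0.0865]
orientation: [3.142, 0.0, 0.309]
force: [1.9, 1.7, -0.1]
opening: 0.015
grasp_force: 59.2
```

>>> servo_tool:
  targets:
    - {"offset": [0,0,0.01],"spin": 0}
    - {"offset": [0,0,0],"spin": 0}
    - {"offset": [0,0,0],"spin": 0}

```text
clock: 12.48
eef_pos: [0.509, -0.1206, 0.0861]
orientation: [3.141, -0.0, 0.309]
force: [0.9, 1.7, 0.3]
opening: 0.015
grasp_force: 59.2
```

Nose is 2.4 mm below the base's top with no vertical force, so it is in the hole. Going on.

>>> servo_tool:
  targets:
    - {"offset": [0,0,0.02],"spin": 0}
    - {"offset": [0,0,0.02],"spin": 0}
    - {"offset": [0,0,0],"spin": 0}

```text
clock: 12.85
eef_pos: [0.5093, -0.1207, 0.0841]
orientation: [3.141, -0.001, 0.309]
force: [2.6, 0.7, -0.6]
opening: 0.0152
grasp_force: 59.2
```

>>> servo_tool:
  targets:
    - {"offset": [0,0,0.02],"spin": 0}
    - {"offset": [0,0,0.02],"spin": 0}
    - {"offset": [0,0,0],"spin": 0}

```text
clock: 13.22
eef_pos: [0.5094, -0.1207, 0.0821]
orientation: [3.141, -0.001, 0.309]
force: [2.9, 1.1, 0.8]
opening: 0.0148
grasp_force: 59.1
```

>>> servo_tool:
  targets:
    - {"offset": [0.01,0.003,0.02],"spin": 0}
    - {"offset": [0,0,0.02],"spin": 0}
    - {"offset": [0,0,0.02],"spin": 0}
    - {"offset": [0,0,0],"spin": 0}

```text
clock: 13.72
eef_pos: [0.5095, -0.1206, 0.0789]
orientation: [3.141, -0.0, 0.309]
force: [3.4, -0.9, 0.2]
opening: 0.0151
grasp_force: 59.0
```

>>> servo_tool:
  targets:
    - {"offset": [0,0,0.02],"spin": 0}
    - {"offset": [0,0,0.02],"spin": 0}
    - {"offset": [0,0,0.02],"spin": 0}
    - {"offset": [0,0,0],"spin": 0}

```text
clock: 14.22
eef_pos: [0.5095, -0.1205, 0.076]
orientation: [3.141, -0.0, 0.309]
force: [3.1, -1.0, 0.3]
opening: 0.0152
grasp_force: 59.1
```

>>> servo_tool:
  targets:
    - {"offset": [0.006,0.006,0.02],"spin": 0}
    - {"offset": [0,0,0.02],"spin": 0}
    - {"offset": [0,0,0],"spin": 0}
    - {"offset": [0,0,0],"spin": 0}

```text
clock: 14.72
eef_pos: [0.5096, -0.1206, 0.0739]
orientation: [-3.141, 0.0, 0.309]
force: [2.6, -0.9, 0.2]
opening: 0.0152
grasp_force: 59.1
```

>>> servo_tool:
  targets:
    - {"offset": [0,0,0.02],"spin": 0}
    - {"offset": [0,0,0.02],"spin": 0}
    - {"offset": [0,0,0],"spin": 0}

```text
clock: 15.1
eef_pos: [0.5097, -0.1207, 0.0722]
orientation: [3.142, 0.0, 0.309]
force: [0.8, -1.4, 3.5]
opening: 0.0153
grasp_force: 59.5
```

>>> servo_tool:
  targets:
    - {"offset": [0,0,0.02],"spin": 0}
    - {"offset": [0,0,0.02],"spin": 0}
    - {"offset": [0,0,0],"spin": 0}

```text
clock: 15.48
eef_pos: [0.5097, -0.1208, 0.0702]
orientation: [3.141, 0.0, 0.309]
force: [0.6, -1.7, 4.8]
opening: 0.0149
grasp_force: 59.7
```

Spring catch is felt (3–5 N), with lateral forces small. Continuing.

>>> servo_tool:
  targets:
    - {"offset": [0,0,0.02],"spin": 0}
    - {"offset": [0,0,0.02],"spin": 0}
    - {"offset": [0,0,0],"spin": 0}

```text
clock: 15.85
eef_pos: [0.5097, -0.1209, 0.0679]
orientation: [3.141, 0.0, 0.309]
force: [0.8, -2.3, 2.2]
opening: 0.0152
grasp_force: 59.4
```

>>> servo_tool:
  targets:
    - {"offset": [0,0,0.02],"spin": 0}
    - {"offset": [0,0,0.02],"spin": 0}
    - {"offset": [0,0,0],"spin": 0}

```text
clock: 16.23
eef_pos: [0.5097, -0.1208, 0.0659]
orientation: [3.141, 0.0, 0.309]
force: [1.0, -2.7, 2.8]
opening: 0.0152
grasp_force: 59.4
```

>>> servo_tool:
  targets:
    - {"offset": [0,0,0.02],"spin": 0}
    - {"offset": [0,0,0.01],"spin": 0}
    - {"offset": [0,0,0],"spin": 0}

```text
clock: 16.6
eef_pos: [0.5098, -0.1208, 0.0644]
orientation: [3.141, 0.0, 0.309]
force: [0.9, -4.0, 2.1]
opening: 0.0151
grasp_force: 59.4
```

>>> servo_tool:
  targets:
    - {"offset": [-0.003,0.01,0.01],"spin": 0}
    - {"offset": [0,0,0.01],"spin": 0}
    - {"offset": [0,0,0],"spin": 0}

```text
clock: 16.98
eef_pos: [0.5098, -0.121, 0.0636]
orientation: [-3.141, -0.0, 0.309]
force: [0.3, -2.0, 4.7]
opening: 0.0149
grasp_force: 59.9
```

>>> servo_tool:
  targets:
    - {"offset": [0,0,0.01],"spin": 0}
    - {"offset": [0,0,0],"spin": 0}
    - {"offset": [0,0,0],"spin": 0}

```text
clock: 17.35
eef_pos: [0.5098, -0.121, 0.063]
orientation: [-3.141, 0.0, 0.309]
force: [0.4, -1.1, 4.2]
opening: 0.0154
grasp_force: 59.8
```

>>> servo_tool:
  targets:
    - {"offset": [0,0,0.01],"spin": 0}
    - {"offset": [0,0,0],"spin": 0}
    - {"offset": [0,0,0],"spin": 0}

```text
clock: 17.73
eef_pos: [0.5098, -0.1211, 0.0626]
orientation: [-3.141, 0.0, 0.309]
force: [0.6, -1.9, 4.7]
opening: 0.015
grasp_force: 59.9
```

>>> servo_tool:
  targets:
    - {"offset": [0,0,0.01],"spin": 0}
    - {"offset": [0,0,0],"spin": 0}
    - {"offset": [0,0,0],"spin": 0}

```text
clock: 18.1
eef_pos: [0.5098, -0.1211, 0.0623]
orientation: [-3.142, -0.0, 0.309]
force: [0.5, -1.4, 5.7]
opening: 0.0154
grasp_force: 60.2
```

>>> servo_tool:
  targets:
    - {"offset": [0,0,0.01],"spin": 0}
    - {"offset": [0,0,0],"spin": 0}
    - {"offset": [0,0,0],"spin": 0}

```text
clock: 18.48
eef_pos: [0.5098, -0.1211, 0.0622]
orientation: [3.142, -0.0, 0.309]
force: [-0.8, -1.1, 9.0]
opening: 0.015
grasp_force: 60.6
```

>>> servo_tool:
  targets:
    - {"offset": [0,0,0.01],"spin": 0}
    - {"offset": [0,0,0.01],"spin": 0}
    - {"offset": [0,0,0],"spin": 0}

```text
clock: 18.85
eef_pos: [0.5098, -0.1211, 0.0618]
orientation: [3.141, -0.0, 0.309]
force: [-1.2, -1.7, 14.0]
opening: 0.0152
grasp_force: 61.4
```

Run:
```python
from h import *
import pickle
def top(p,d,s):
    K,W=cam('wrist',s);hsv=cv2.cvtColor(p,cv2.COLOR_RGB2HSV).astype(int);h,S,v=[hsv[...,i] for i in range(3)]
    m=((h<10)|(h>170))&(S>120);m[:230]=0;m[:,:280]=0;m[:,350:]=0
    b,a=np.nonzero(m);P=np.array([deproj(K,W,x,y,d[y,x]) for x,y in zip(a,b)]);z=P[:,2];t=np.percentile(z,85);k=abs(z-t)<.003
    print('head top z',np.median(z[k]).round(4),'rel tcp',(np.median(z[k])-s['eef_pos'][2]).round(4),k.sum())
for n in ['wg','wh']:
    f=np.load(n+'.npz');top(f['p'],f['d'],pickle.load(open(n+'.pkl','rb')))
s,p,d=grab('wrist');top(p,d,s);print(s['force'],s['eef_pos'])
s,p,d=grab('scene');K,W=cam('scene');M=np.linalg.inv(W)
c=M@[.509,-.121,.06,1];u,v=(K@c[:3]/c[2])[:2].astype(int)
save(cv2.resize(p[v-40:v+35,u-50:u+50],None,fx=7,fy=7,interpolation=cv2.INTER_CUBIC),'sc2.png')
```

```text
head top z 0.17 rel tcp 0.0212 1159
head top z 0.1397 rel tcp 0.0213 1153
head top z 0.0832 rel tcp 0.0213 1161
[-1.24177835 -1.71436512 14.02524691] [ 0.50978512 -0.1211254   0.06183202]
```

Head top is 21.3 mm above the TCP, as before, so the pin hasn't slipped. It is at 0.083 m against 0.084 m expected, and the force rises to 14 N with the motion stalled: the collar is seated. I ease the push slightly and release.

>>> servo_tool:
  targets:
    - {"offset": [0,0,-0.02],"spin": 0}
    - {"offset": [0,0,0],"spin": 0}

```text
clock: 19.2
eef_pos: [0.5098, -0.1212, 0.0621]
orientation: [3.141, -0.0, 0.309]
force: [0.1, -1.4, 9.3]
opening: 0.0148
grasp_force: 60.2
```

>>> servo_tool:
  targets:
    - {"offset": [0,0,0],"spin": 0}
    - {"offset": [0,0,0],"spin": 0}
    - {"offset": [0,0,0],"spin": 0}
    - {"offset": [0,0,0],"spin": 0}
  grip: 45
  squeeze: 20

```text
clock: 19.7
eef_pos: [0.5095, -0.1209, 0.0612]
orientation: [-3.141, 0.001, 0.309]
force: [-0.1, -0.2, 1.1]
opening: 0.0449
grasp_force: 0.0
```

>>> servo_tool:
  targets:
    - {"offset": [0,0,-0.2],"spin": 0}
    - {"offset": [0,0,-0.5],"spin": 0}
    - {"offset": [0,0,-0.8],"spin": 0}
    - {"offset": [0,0,-0.8],"spin": 0}
    - {"offset": [0,0,-0.5],"spin": 0}

```text
clock: 20.32
eef_pos: [0.5104, -0.1214, 0.2043]
orientation: [3.139, -0.003, 0.309]
force: [0.9, -0.2, -0.6]
opening: 0.0448
grasp_force: 0.0
```

>>> servo_tool:
  targets:
    - {"offset": [0,0,0],"spin": 0}
    - {"offset": [0,0,0],"spin": 0}
    - {"offset": [0,0,0],"spin": 0}

```text
clock: 20.7
eef_pos: [0.509, -0.1208, 0.2003]
orientation: [-3.14, 0.002, 0.309]
force: [-1.1, 0.4, -1.0]
opening: 0.0449
grasp_force: 0.0
```

Run:
```python
from h import *
s,p,d=grab('wrist');K,W=cam('wrist',s);M=np.linalg.inv(W);print(s['eef_pos'],s['force'])
hsv=cv2.cvtColor(p,cv2.COLOR_RGB2HSV).astype(int);h,S,v=[hsv[...,i] for i in range(3)]
c=M@[.509,-.121,.06,1];u0,v0=(K@c[:3]/c[2])[:2].astype(int)
m=((h<10)|(h>170))&(S>140);b,a=np.nonzero(m);k=(abs(a-u0)<40)&(abs(b-v0)<45)
P=np.array([deproj(K,W,x,y,d[y,x]) for x,y in zip(a[k],b[k])]);z=P[:,2];t=P[z>np.percentile(z,90)-.004]
print(len(P),'top',np.median(t,0).round(4))
x0,y0=max(u0-60,0),max(v0-50,0);save(cv2.resize(p[y0:v0+50,x0:u0+60],None,fx=6,fy=6,interpolation=cv2.INTER_CUBIC),'wf.png')
```

```text
[ 0.5089541  -0.12080336  0.20031315] [-1.14112078  0.35962502 -1.0163852 ]
440 top [ 0.5084 -0.1212  0.0838]
```

View pics/wf.png

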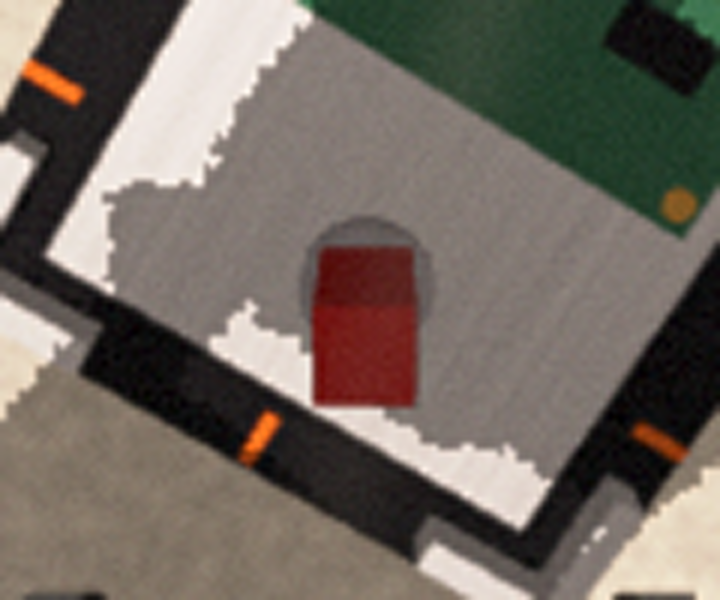

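The pin stands upright and free with its collar on the carrier, lined up with the ticks. Its top measures 0.0838 m against 0.084 m expected, so it is seated.

```bash
python3 -c "
from plant import robot
print(robot.sign_off())"
```

```text
the job is handed in; nothing more can be done
None
```

The red pin is pushed home in the jig past its spring catch, collar flat on the drawn-in carrier and released (highest wrist force read 14 N), and the job was handed in at about 21 s.

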